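# Load the label roll and register a diskette box in the labelling jig

### The arm

A 7-joint arm with a two-finger parallel gripper is mounted at the origin on the work surface. World frame = base frame: x ahead of the robot, y to its left, z up, the work surface at z = 0. Lengths are in m, angles in rad, forces in N, time in s.
With the tool pointing down it reaches from about 0.35 to 0.9 m from the base axis. Payload 8.1 kg.
Tool frame: the origin (TCP) lies on the centre line of the jaws, within the pads' length; the fingertips stand 14 mm ahead of it and the grasp point (between the pads) lies 5 mm behind it (arm.tip_reach is the distance from the TCP to the fingertips, in m); z points along the fingers, y is the direction in which the jaws open and shut (so a half turn about z gives the same grasp; the last joint's range is limited). The gripper opens to 92 mm and grips with 3 to 60 N. Pads are 19 mm wide; open, the fingers measure 130 mm over their backs; the gripper's body (75 mm by 190 mm) begins 47 mm behind the grasp point.
Start: joints at [1.169, 0.434, 0.025, 1.573, -0.012, 1.134, -0.075], TCP at [0.184, -0.597, 0.241] pointing down, gripper open.
Joint ranges: [-2.62, 2.62], [-0.44, 2.09], [-1.27, 1.32], [0.08, 2.57], [-1.32, 4.46], [0.12, 2], [-2.74, 2.74]. Speed limits (rad/s): [2.22, 2.22, 3.01, 3.01, 3.14, 3.14, 3.14].

### API

Orientations are given as a rotation vector (axis times angle).
In Python, from cell import sensors, vision, arm, nets gives the robot as it stands.
- The arm moves only by the shell command python3 -m handwheel 'ROWS' [FORCE]. ROWS is JSON, a list of rows, each an object of numbers: "tx", "ty", "tz": the shift along the tool's x, y, z in cm; "wx", "wy", "wz": the turn, a rotation vector about the tool's x, y, z in degrees; "claw": the opening, from 0 (shut) to 1 (fully open). A call has 1 to 12 rows; each row is the pose to reach, as a shift and turn from the pose commanded when the call began, along the tool's axes at that moment; what a row does not reach only later rows make up. A row lasts 1/12 s, in which the tool goes at most 41.7 mm and 7.16 degrees, less where a joint would pass 70% of its speed; a pose out of reach is approached as far as the arm can. A call with a gripper value outside its range is refused whole. The fingers move at their own pace and stop on an object; FORCE is the grip in N (left out, the last holds). Time passes only in rows, so rows that repeat a pose let the fingers close. It gives the time, the measured TCP pose, the force and the opening at its end, in the units of the state.
- sensors.observe(): the state, without advancing time (a new reading comes with each control period).
- vision.get_image(name): name is "scene" or "top"; returns (picture, depth): 400x640x3 uint8, blue, green, red; 400x640 float32, m along the optical axis (not along the pixel's ray), 0 where there is no reading.
- vision.camera_model(name): a dict with "K" (3x3 intrinsics, pixels), "xyz" and "attitude" of the camera in the world. Camera axes: x right, y down, z forward; pixel columns grow to the right and rows downward; lengths in m; the calibration is good to about 2 mm. A picture is of the moment at which its call begins. camera_model takes no time and is no camera call.
- arm.sign_off(): hands the job in, once; it reports no verdict.
Trained networks look in the newest picture that a camera, given by its name, has taken for a name from the list of things; names that differ only in an ending like _2 or _b are one class to them, and where a whole thing is asked for, a point or a joint stands for the part that bears it (a point fixed in the world has none). Each returns a list of dicts, best first, with "score" (0 to 1); they miss things now and then, are a little off and sometimes report something else, mostly with a low value. They report only what shows in the picture. A call takes as long as a camera call. They do not tell look-alikes from the thing itself.
- nets.cut_out(label, camera): "region" (400x640 bool, what is visible of it) and "uv" ([column, row] in pixels, amid what is visible of it).
The state is a dict: "clock": time; "joints": joint angles; "dq": joint speeds; "joint_efforts": joint torques, N m; "position": TCP position; "ee_rot": TCP orientation; "force": force on the tool from outside, world axes, zero at the start; "ft_torque": the same for the moment, N m; "width": opening from 0.0 (shut) to 1.0 (fully open).
Only numpy, scipy, OpenCV 4.12 (cv2) and the standard library are available. Lean on these libraries where they do the work, as an engineer would, in place of code of your own. Each camera call takes 0.05 s, during which the arm holds its last target.

### The job

Get the labelling station ready: put the roll of labels on the upright spindle of the round stand, all the way down, and let go of it. Then stand the diskette box upright on the aluminium plate of the jig with its long side along the low fence, press it firmly into the corner so that it bears squarely on the fence and on the tall end stop at the same time, without ramming it, and finish while still holding it pressed against both. Leave the mug, diskettes, hex key and cleaning-disk jacket where they are.

Things in the scene. Friction and masses are not known exactly. Their poses are not given: they have to be found in the camera images.
- roll_center (a point): Centre (on the axis, half-way up) of the loose roll of white labels on a brown cardboard core, standing on its end on the bench: 60 mm outside diameter, 46 mm tall (core; the paper is 44 mm), hole 26 mm in diameter right through, about 0.14 kg. z along the axis.
- spindle_seat (a point): Point on the spindle's axis at the top face of the dark grey round foot (90 mm diameter, 8 mm thick, fixed to the bench) on which the roll must rest. The spindle is an upright steel pin 20 mm in diameter that rises 62 mm above this point, the last 8 mm tapering to 10 mm. With the roll fully down its centre is 23 mm above this point. z up.
- box_center (a point): Centre (half-way up) of the loose closed beige box of ten diskettes, standing on the bench: 40 mm along its x, 98 mm along its y, 95 mm tall along z, about 0.24 kg (may be some 30 % lighter or heavier). Solid outside, rigid; grip it across the 40 mm in its upper part, fingertips reaching no more than 48 mm below its top, so that the gripper clears the top of the box and the fingers clear the fence. Either long side may face the fence.
- box_grip (a point): A good place to grip the diskette box: on its upright axis, 22 mm below its top and 25.5 mm above its centre; axes as box_center.
- jig: The jig: a flat aluminium plate 150 mm (x) by 170 mm (y), 6 mm thick, fixed to the bench and turned to some yaw. Origin: centre of its underside. x points across the plate towards the low fence, y along the fence, away from the tall end stop. Three small screw heads on the top are only flush marks.
- jig_corner (a point): The inside corner of the jig, at the level of the plate's top face, where the inner faces of fence and end stop meet; axes as jig. The free space is towards its -x and +y. A box pressed home has its centre 20 mm towards -x, 49 mm towards +y and 47.5 mm above this point.
- fence: The low steel fence: a rigid bar 12 mm thick, 170 mm long along jig y, its top 34 mm above the plate's top face. Origin: middle of its underside, 6 mm behind its inner face.
- end_stop: The tall steel end stop: a rigid upright plate 12 mm thick (jig y), 90 mm long (jig x), its top 60 mm above the plate's top face. Origin: middle of its underside, 6 mm behind its inner face. Like the fence it does not give; the plate and the inner faces of both are polished and slippery (friction coefficient about 0.25). A push along one of them is hindered by that friction, so press both ways by about 10 to 15 N to be sure of both contacts.
- disk_a: Bystander, loose, leave alone: a blue plastic 3.5-inch diskette, 94 x 90 x 3.5, lying flat; lower one of a pile of two (sizes in mm). Origin: centre of its underside.
- disk_b: Bystander, loose, leave alone: the same kind of diskette, on top of disk_a (sizes in mm). Origin: centre of its underside.
- disk_c: Bystander, loose, leave alone: the same kind of diskette, lying alone (sizes in mm). Origin: centre of its underside.
- disk_d: Bystander, loose, leave alone: the same kind of diskette, lying alone (sizes in mm). Origin: centre of its underside.
- hex_key: Bystander, loose, leave alone: an L-shaped chrome hex key, 90 and 28 legs, 7 thick, lying flat (sizes in mm). Origin: centre of its underside.
- mug: Bystander, loose, leave alone: a black ceramic coffee mug, 80 across, 92 tall, upright, handle on its own +y side (sizes in mm). Origin: centre of its underside.
- jacket: Bystander, loose, leave alone: a flat cream plastic head-cleaning disk jacket, 104 x 98 x 7 (sizes in mm). Origin: centre of its underside.
There are look-alikes about, which are no part of the job. Leave any purple or turquoise look-alike of the jig alone.

How it is judged:
On the way, in this order (a step that is already met when the one before it is completed fails the run):
1. the label roll is fully down on the spindle and let go (horizontal distance between roll_center and spindle_seat below 0.006 m and z of roll_center in the frame of spindle_seat below 0.028 m and angle between roll_center's own z axis and vertical below 0.12 rad and contact force between the fingers and label_roll below 0.3 N), for 0.3 s.
2. the diskette box is held pressed against fence and end stop at once (contact force between disk_box and fence above 2 N and contact force between disk_box and end_stop above 2 N and contact force between the fingers and disk_box above 1 N and z of box_center in the frame of jig_corner between 0.042 and 0.052 m and angle between box_center's own z axis and vertical below 0.07 rad and angle between the y axis of box_center and the y axis of jig, either way round below 0.06 rad and x of box_center in the frame of jig_corner above -0.026 m and y of box_center in the frame of jig_corner below 0.055 m), for 0.3 s.
At the end, for the whole second after the job is handed in: Roll on the spindle: within 6 mm of its axis, centre at most 28 mm above the foot, upright, not held. Box on the plate, upright within 0.07 rad, parallel to the fence within 0.06 rad, within 6 mm of both stops, held by the fingers and pressing on fence and end stop with over 2 N each (all of step 1 and all of step 2); the arm keeps its last pose, push and grip.
It fails at once if the box is rammed against fence or end stop with more than 60 N (contact force between disk_box and fence above 60 N or contact force between disk_box and end_stop above 60 N).
It fails at once if a bystander is moved more than 30 mm (distance of any of disk_a, disk_b, disk_c, disk_d, hex_key, mug, jacket from where it was at the start of the episode above 0.03 m).
It also fails if it takes over 67 s, if anything falls off the work surface, if the arm or the gripper's body presses on something with over 40 N, if the wrist force passes 120 N, or if a joint passes its speed limit or range.

## Working session

There is one attempt and no reset: what is moved stays moved. The work goes in short steps, Python scripts to look and compute and a shell command to move; the robot and the scene stay as the last step left them, time stands still between calls to the robot, and variables do not carry over. Pictures are saved under pics/ and viewed, and the job is handed in when it is done.

```bash
ls; mkdir -p pics; python3 - <<'E'
from cell import sensors, vision, arm, nets
import cv2
print(sensors.observe())
for n in ("scene","top"):
    p,d=vision.get_image(n); cv2.imwrite(f"pics/{n}0.png",p); print(n,vision.camera_model(n),(d>0).mean())
print(arm.tip_reach)
E
```

```text
pics
{'clock': 0.0, 'joints': array([ 1.16936406,  0.43523658,  0.02495623,  1.57410119, -0.01160308,
        1.13401693, -0.07509712]), 'dq': array([ 0.00131162, -0.00034894, -0.00096172, -0.00032873, -0.0009522 ,
        0.0019864 , -0.00124958]), 'joint_efforts': array([-8.63323912e-04, -6.67847514e+01,  9.84368138e-01, -3.14462757e+01,
       -6.06258097e-02,  4.27764840e-02,  1.56438714e-04]), 'position': array([ 0.18381174, -0.59683539,  0.23993474]), 'ee_rot': array([-3.10504640e+00, -4.67343397e-01,  5.88855707e-04]), 'force': array([-0.14531103, -0.42939526,  0.90935052]), 'ft_torque': array([-0.01392159,  0.0068489 ,  0.04654157]), 'width': 1.0000628886305112}
scene {'K': array([[404.76663048,   0.        , 322.98174601],
       [  0.        , 404.76663048, 197.17764246],
       [  0.        ,   0.        ,   1.        ]]), 'xyz': array([1.24375856, 0.16377062, 0.55984881]), 'attitude': array([-1.37662916, -1.89495387,  1.06686541])} 0.99595703125
top {'K': array([[494.88629777,   0.        , 315.80011883],
       [  0.        , 494.88629777, 196.84218088],
       [  0.        ,   0.        ,   1.        ]]), 'xyz': array([ 0.39565219, -0.1048873 ,  1.28331018]), 'attitude': array([-2.13019663,  2.19490894, -0.09116125])} 0.9958828125
0.014
```

View pics/scene0.png

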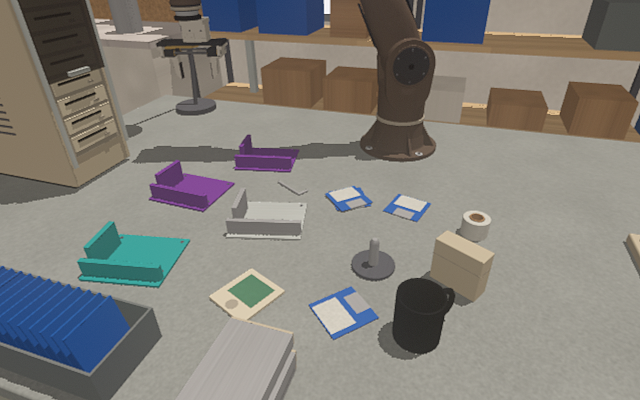

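View pics/top0.png

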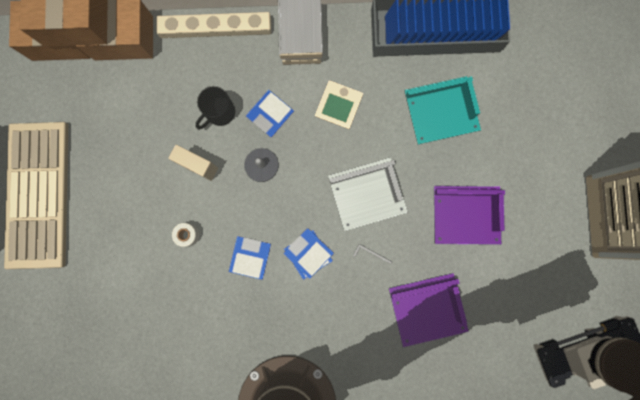

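The scene view shows the grey aluminium jig at (265,215), the spindle at (374,255), the box at (462,265), the roll at (476,222) and the mug at (420,315). In the top view the roll is at (183,234), the box at (190,161), the spindle at (262,164), and the jig at (367,193) with its fence on the upper edge and its end stop on the right. The purple and turquoise jigs are look-alikes.

```bash
cat > h.py <<'E'
from cell import sensors, vision, arm, nets
import numpy as np, cv2
from scipy.spatial.transform import Rotation as R
def cloud(n):
    p,d=vision.get_image(n); m=vision.camera_model(n); K=m["K"]
    v,u=np.mgrid[:400,:640]
    c=np.stack([(u-K[0,2])/K[0,0]*d,(v-K[1,2])/K[1,1]*d,d],-1)
    W=c@R.from_rotvec(m["attitude"]).as_matrix().T+m["xyz"]
    W[d<=0]=np.nan
    return p,W
def project(n,X):
    m=vision.camera_model(n)
    c=(np.atleast_2d(X)-m["xyz"])@R.from_rotvec(m["attitude"]).as_matrix(); q=c@m["K"].T
    return q[:,:2]/q[:,2:]
E
python3 - <<'E'
from h import *
D={}
for n in ("top","scene"):
    p,W=cloud(n); D[n]=W; D[n+"p"]=p
    for l in ("roll_center","spindle_seat","box_center","jig","fence","end_stop","mug"):
        for r in nets.cut_out(l,n)[:3]:
            g=r["region"]; X=W[g]; X=X[~np.isnan(X[:,0])]
            print(n,l,round(r["score"],2),np.round(r["uv"]),g.sum(),np.round(np.median(X,0),3),np.round(np.percentile(X,[2,98],axis=0),3).tolist() if len(X) else "")
            D.setdefault(n+l,g) 
    g=W[330:345,100:200].reshape(-1,3) if n=="top" else W[300:320,500:600].reshape(-1,3); print("bench",np.nanmean(g,0),np.nanstd(g,0))
np.savez("d.npz",**D)
E
```

```text
top roll_center 0.76 [181. 235.] 502 [0.437 0.246 0.044] [[0.409, 0.219, 0.001], [0.463, 0.275, 0.05]]
top spindle_seat 0.72 [259. 163.] 858 [0.61  0.053 0.009] [[0.574, 0.015, 0.004], [0.651, 0.093, 0.069]]
top spindle_seat 0.39 [369. 192.] 3749 [ 0.528 -0.22   0.007] [[0.453, -0.303, 0.001], [0.603, -0.135, 0.067]]
top box_center 0.55 [192. 162.] 829 [0.609 0.209 0.095] [[0.578, 0.17, 0.001], [0.649, 0.262, 0.1]]
top jig 0.86 [466. 214.] 3882 [ 0.467 -0.476  0.007] [[0.397, -0.547, 0.001], [0.537, -0.393, 0.066]]
top jig 0.86 [440. 108.] 3767 [ 0.744 -0.427  0.008] [[0.669, -0.505, 0.001], [0.813, -0.339, 0.067]]
top jig 0.84 [368. 190.] 3824 [ 0.528 -0.219  0.007] [[0.45, -0.304, 0.001], [0.605, -0.133, 0.067]]
top fence 0.91 [427. 288.] 477 [ 0.287 -0.353  0.039] [[0.266, -0.432, 0.005], [0.306, -0.271, 0.045]]
top fence 0.68 [360. 173.] 427 [ 0.581 -0.201  0.039] [[0.559, -0.285, 0.005], [0.606, -0.127, 0.045]]
top fence 0.68 [467. 194.] 389 [ 0.522 -0.472  0.04 ] [[0.515, -0.545, 0.005], [0.53, -0.392, 0.045]]
top end_stop 0.68 [469. 100.] 388 [ 0.757 -0.486  0.055] [[0.716, -0
[... 1369 characters left out ...]
e end_stop 0.85 [241. 205.] 359 [ 0.55  -0.28   0.051] [[0.504, -0.296, 0.009], [0.59, -0.269, 0.065]]
scene end_stop 0.79 [171. 178.] 491 [ 0.466 -0.538  0.043] [[0.424, -0.548, 0.007], [0.51, -0.534, 0.065]]
scene end_stop 0.74 [244. 146.] 191 [ 0.246 -0.423  0.048] [[0.203, -0.435, 0.011], [0.288, -0.414, 0.065]]
scene mug 0.88 [418. 315.] 3483 [0.781 0.161 0.057] [[0.713, 0.123, 0.004], [0.799, 0.204, 0.091]]
scene mug 0.61 [241. 203.] 357 [ 0.549 -0.28   0.051] [[0.502, -0.297, 0.008], [0.59, -0.269, 0.065]]
scene mug 0.42 [262. 228.] 1119 [ 0.584 -0.205  0.026] [[0.561, -0.286, 0.005], [0.606, -0.127, 0.04]]
bench [ 0.62962301  0.38201378 -0.00129292] [0.02163992 0.04913675 0.00094522]
```

```bash
cat > m.py <<'E'
from h import *
D=np.load("d.npz")
def sel(n,lo,hi,c,r):
    W=D[n]; k=(W[...,2]>lo)&(W[...,2]<hi)&(np.hypot(W[...,0]-c[0],W[...,1]-c[1])<r); return W[k]
def rect(X):
    (c,s,a)=cv2.minAreaRect((X[:,:2]*1000).astype(np.float32)); return np.round(c,1),np.round(s,1),round(a,2)
def circ(X):
    from scipy.optimize import least_squares
    f=least_squares(lambda p:np.hypot(X[:,0]-p[0],X[:,1]-p[1])-p[2],[*X[:,:2].mean(0),.03],loss="soft_l1",f_scale=.002); return np.round(f.x*1000,1)
for n in ("top","scene"):
    X=sel(n,.035,.06,(.437,.246),.06); print(n,"roll rect",rect(X),"z",np.percentile(X[:,2],[10,50,90]).round(4))
    (c,r)=cv2.minEnclosingCircle((X[:,:2]*1000).astype(np.float32)); print("  encl",np.round(c,1),r)
    X=sel(n,.01,.036,(.437,.246),.06); print("  roll side circ",len(X),circ(X))
    X=sel(n,.085,.11,(.61,.215),.08); print(n,"box top",rect(X),"z",np.median(X[:,2]))
    X=sel(n,.02,.08,(.61,.055),.06); print(n,"pin",len(X),circ(X),np.median(X,0),"zmax",X[:,2].max())
    X=sel(n,.045,.08,(.61,.055),.06); print("  pin upper",len(X),np.median(X[:,:2],0),X[:,:2].min(0),X[:,:2].max(0))
    X=sel(n,.004,.014,(.61,.055),.06); (c,r)=cv2.minEnclosingCircle((X[:,:2]*1000).astype(np.float32)); print("  foot",np.round(c,1),r)
    X=sel(n,.034,.05,(.53,-.22),.12); X=X[(X[:,0]>.55)&(X[:,1]>-.265)]; print(n,"fence",rect(X),np.median(X[:,2]))
    X=sel(n,.052,.08,(.53,-.22),.13); print(n,"stop",rect(X),np.median(X[:,2]))
    X=sel(n,.0035,.05,(.53,-.22),.14); print(n,"jig all",rect(X))
E
python3 m.py
```

```text
top roll rect (array([436.8, 248.3]), array([59.6, 55.3]), 88.38) z [0.0405 0.0449 0.0484]
  encl [436.6 248.4] 30.108577728271484
  roll side circ 85 [435.6 239.5  22. ]
top box top (array([616.1, 220.2]), array([99.9, 39.6]), 60.87) z 0.09578978547325967
top pin 75 [612.8  53.9   7.6] [0.61086824 0.05311391 0.0630227 ] zmax 0.07588598718461337
  pin upper 61 [0.6119429  0.05346083] [0.60410272 0.04500113] [0.6232733  0.06430974]
  foot [609.9  55.5] 59.193973541259766
top fence (array([ 580.2, -194.7]), array([ 12.8, 146.4]), 14.36) 0.040487904739731295
top stop (array([ 548.2, -282.7]), array([89.8, 12.6]), 14.2) 0.06606093540594027
top jig all (array([ 532.3, -217.5]), array([271.6, 277.4]), 35.87)
scene roll rect (array([436.6, 246.1]), array([59.3, 57.3]), 22.38) z [0.0378 0.0422 0.044 ]
  encl [434.9 246.4] 31.104923248291016
  roll side circ 300 [440.5 245.9  24. ]
scene box top (array([614.3, 217.9]), array([98.7, 42.5]), 60.47) z 0.09332385817827984
scene pin 213 [613.2  52.9   7.7] [0.61811075 0.05405265 0.04809769] zmax 0.06987339899558315
  pin upper 119 [0.61759465 0.05363306] [0.60713277 0.04305486] [0.62231976 0.06254565]
  foot [612.4  52.8] 45.742210388183594
scene fence (array([ 577.7, -195.8]), array([ 16.8, 144. ]), 13.26) 0.03775172638874569
scene stop (array([ 547.3, -284.5]), array([93.8, 13.3]), 15.12) 0.06315894309879588
scene jig all (array([ 503.4, -228.4]), array([203. , 170.2]), 15.04)
```

```bash
python3 - <<'E'
from h import *
D=np.load("d.npz")
for n,(a,b,c,d) in {"top":(60,280,140,420),"scene":(150,370,200,520)}.items():
    p=D[n+"p"][a:b,c:d]; cv2.imwrite(f"pics/{n}crop.png",cv2.resize(p,None,fx=2.5,fy=2.5,interpolation=cv2.INTER_CUBIC))
E
```

```text
(no output)
```

View pics/topcrop.png

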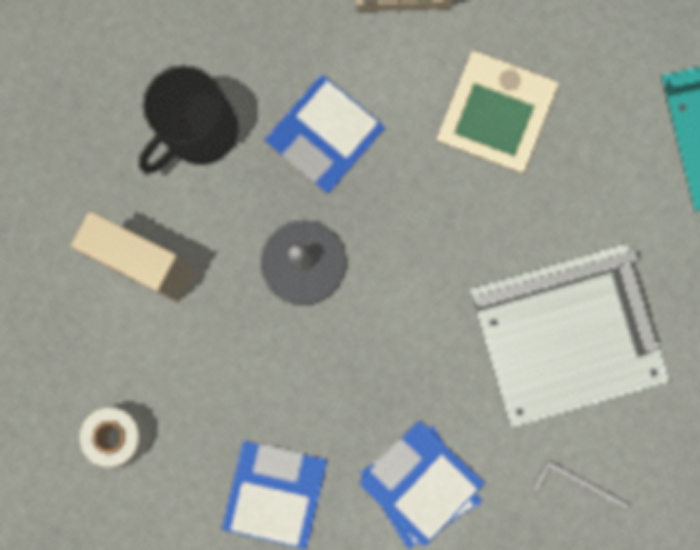

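The two views agree to about 2 mm. Averaged estimates: roll (0.4365, 0.247), pin (0.612, 0.0535), box (0.615, 0.219) with its long axis at 60.7°, and jig yaw about 14.3° with its corner at about (0.591, -0.266).

```bash
cat > go.py <<'E'
import sys
from h import *
s=sensors.observe(); Rm=R.from_rotvec(s["ee_rot"]).as_matrix()
t=np.array([float(a) for a in sys.argv[1:4]])
d=Rm.T@(t-s["position"])*100
print("t",round(s["clock"],2),"pos",np.round(s["position"],4),"jaw",np.degrees(np.arctan2(Rm[1,1],Rm[0,1])).round(2),"F",np.round(s["force"],1),"w",round(s["width"],3))
if len(sys.argv)>4:
    a=np.radians(float(sys.argv[4])); y=np.array([np.cos(a),np.sin(a),0]); z=np.array([0,0,-1.]); T=np.stack([np.cross(y,z),y,z],1)
    w=R.from_matrix(Rm.T@T).as_rotvec(degrees=True)
else: w=np.zeros(3)
print("d cm",np.round(d,2),"w deg",np.round(w,2))
E
python3 go.py .45 -.15 .22 0; python3 go.py .4365 .247 .16 0
```

```text
t 0.9 pos [ 0.184  -0.5973  0.2408] jaw -72.89 F [0.  0.7 0.4] w 0.996
d cm [ 38.59 -34.92   2.07] w deg [  0.     0.   -72.89]
t 0.9 pos [ 0.184  -0.5973  0.2408] jaw -72.89 F [0.  0.7 0.4] w 0.996
d cm [ 48.98 -73.26   8.07] w deg [  0.     0.   -72.89]
```

```bash
python3 -m handwheel '[{"tx":38.6,"ty":-34.9,"tz":2,"wz":-72.9},{"tx":38.6,"ty":-34.9,"tz":2,"wz":-72.9},{"tx":38.6,"ty":-34.9,"tz":2,"wz":-72.9},{"tx":38.6,"ty":-34.9,"tz":2,"wz":-72.9},{"tx":38.6,"ty":-34.9,"tz":2,"wz":-72.9},{"tx":38.6,"ty":-34.9,"tz":2,"wz":-72.9},{"tx":38.6,"ty":-34.9,"tz":2,"wz":-72.9},{"tx":38.6,"ty":-34.9,"tz":2,"wz":-72.9},{"tx":38.6,"ty":-34.9,"tz":2,"wz":-72.9},{"tx":38.6,"ty":-34.9,"tz":2,"wz":-72.9},{"tx":38.6,"ty":-34.9,"tz":2,"wz":-72.9},{"tx":38.6,"ty":-34.9,"tz":2,"wz":-72.9}]'; python3 go.py .4365 .247 .12 0
```

```text
t 0.9 pos [ 0.184  -0.5973  0.2408] jaw -72.89 F [0.  0.7 0.4] w 0.996
d cm [ 48.98 -73.26  12.07] w deg [  0.     0.   -72.89]invalid input
```

```bash
python3 -m handwheel '[{"tx":0,"ty":0,"tz":0,"wx":0,"wy":0,"wz":0,"claw":1}]'; echo rc $?
```

```text
clock: 0.98
position: [0.184, -0.5973, 0.2407]
ee_rot: [3.107, 0.467, -0.0]
force: [0.7, 0.3, -0.1]
width: 0.997
rc 0
```

```bash
python3 -m handwheel '[{"tx":4,"ty":-3,"tz":0,"wx":0,"wy":0,"wz":-7,"claw":1},{"tx":8,"ty":-6,"tz":0,"wx":0,"wy":0,"wz":-14,"claw":1}]'; echo rc $?; python3 go.py .45 -.15 .22 0
```

```text
clock: 1.15
position: [0.2315, -0.5306, 0.2404]
ee_rot: [3.026, 0.843, -0.002]
force: [1.7, 0.1, 0.8]
width: 0.998
rc 0
t 1.15 pos [ 0.2315 -0.5306  0.2404] jaw -58.87 F [1.7 0.1 0.8] w 0.998
d cm [ 38.38 -21.29   1.98] w deg [-3.000e-02  7.000e-02 -5.887e+01]
```

```bash
python3 -m handwheel '[{"tx":38.4,"ty":-21.3,"tz":2,"wx":0,"wy":0,"wz":-58.9,"claw":1},{"tx":38.4,"ty":-21.3,"tz":2,"wx":0,"wy":0,"wz":-58.9,"claw":1},{"tx":38.4,"ty":-21.3,"tz":2,"wx":0,"wy":0,"wz":-58.9,"claw":1},{"tx":38.4,"ty":-21.3,"tz":2,"wx":0,"wy":0,"wz":-58.9,"claw":1},{"tx":38.4,"ty":-21.3,"tz":2,"wx":0,"wy":0,"wz":-58.9,"claw":1},{"tx":38.4,"ty":-21.3,"tz":2,"wx":0,"wy":0,"wz":-58.9,"claw":1},{"tx":38.4,"ty":-21.3,"tz":2,"wx":0,"wy":0,"wz":-58.9,"claw":1},{"tx":38.4,"ty":-21.3,"tz":2,"wx":0,"wy":0,"wz":-58.9,"claw":1},{"tx":38.4,"ty":-21.3,"tz":2,"wx":0,"wy":0,"wz":-58.9,"claw":1},{"tx":38.4,"ty":-21.3,"tz":2,"wx":0,"wy":0,"wz":-58.9,"claw":1},{"tx":38.4,"ty":-21.3,"tz":2,"wx":0,"wy":0,"wz":-58.9,"claw":1},{"tx":38.4,"ty":-21.3,"tz":2,"wx":0,"wy":0,"wz":-58.9,"claw":1}]'; python3 go.py .4365 .247 .12 0
```

```text
clock: 2.15
position: [0.4543, -0.1435, 0.2211]
ee_rot: [2.212, 2.23, 0.005]
force: [-0.2, 0.4, -0.2]
width: 1.002
t 2.15 pos [ 0.4543 -0.1435  0.2211] jaw 0.46 F [-0.2  0.4 -0.2] w 1.002
d cm [39.04 -1.48 10.19] w deg [ 0.13 -0.12  0.46]
```

```bash
python3 -m handwheel '[{"tx":39,"ty":-1.5,"tz":10,"wx":0,"wy":0,"wz":0.5,"claw":1},{"tx":39,"ty":-1.5,"tz":10,"wx":0,"wy":0,"wz":0.5,"claw":1},{"tx":39,"ty":-1.5,"tz":10,"wx":0,"wy":0,"wz":0.5,"claw":1},{"tx":39,"ty":-1.5,"tz":10,"wx":0,"wy":0,"wz":0.5,"claw":1},{"tx":39,"ty":-1.5,"tz":10,"wx":0,"wy":0,"wz":0.5,"claw":1},{"tx":39,"ty":-1.5,"tz":10,"wx":0,"wy":0,"wz":0.5,"claw":1},{"tx":39,"ty":-1.5,"tz":10,"wx":0,"wy":0,"wz":0.5,"claw":1},{"tx":39,"ty":-1.5,"tz":10,"wx":0,"wy":0,"wz":0.5,"claw":1},{"tx":39,"ty":-1.5,"tz":10,"wx":0,"wy":0,"wz":0.5,"claw":1},{"tx":39,"ty":-1.5,"tz":10,"wx":0,"wy":0,"wz":0.5,"claw":1},{"tx":39,"ty":-1.5,"tz":10,"wx":0,"wy":0,"wz":0.5,"claw":1},{"tx":39,"ty":-1.5,"tz":10,"wx":0,"wy":0,"wz":0.5,"claw":1}]'; python3 go.py .4365 .247 .03 0
python3 - <<'E'
from h import *
p,W=cloud("scene"); cv2.imwrite("pics/s1.png",p[:300,300:640])
E
```

```text
clock: 3.15
position: [0.4361, 0.242, 0.1203]
ee_rot: [-2.227, -2.215, 0.001]
force: [0.2, -0.5, 0.1]
width: 1.0
t 3.15 pos [0.4361 0.242  0.1203] jaw -0.3 F [ 0.2 -0.5  0.1] w 1.0
d cm [0.5  0.05 9.03] w deg [-0.05  0.   -0.3 ]
```

View pics/s1.png

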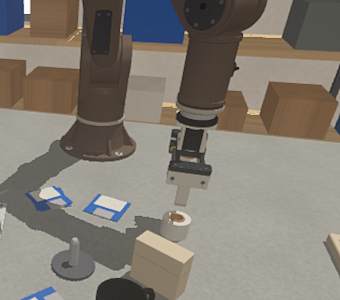

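The gripper is above the roll (crop pixel (177,225)), with the jaws in line with it. I'll descend and grip.

```bash
python3 -m handwheel '[{"tx":0.5,"ty":0,"tz":3,"wx":0,"wy":0,"wz":-0.3,"claw":1},{"tx":0.5,"ty":0,"tz":6,"wx":0,"wy":0,"wz":-0.3,"claw":1},{"tx":0.5,"ty":0,"tz":8,"wx":0,"wy":0,"wz":-0.3,"claw":1},{"tx":0.5,"ty":0,"tz":9,"wx":0,"wy":0,"wz":-0.3,"claw":1},{"tx":0.5,"ty":0,"tz":9,"wx":0,"wy":0,"wz":-0.3,"claw":1},{"tx":0.5,"ty":0,"tz":9,"wx":0,"wy":0,"wz":-0.3,"claw":0.5},{"tx":0.5,"ty":0,"tz":9,"wx":0,"wy":0,"wz":-0.3,"claw":0.5},{"tx":0.5,"ty":0,"tz":9,"wx":0,"wy":0,"wz":-0.3,"claw":0.5},{"tx":0.5,"ty":0,"tz":9,"wx":0,"wy":0,"wz":-0.3,"claw":0.5},{"tx":0.5,"ty":0,"tz":9,"wx":0,"wy":0,"wz":-0.3,"claw":0.5}]' 20; python3 go.py .4365 .247 .03 0
```

```text
clock: 4.03
position: [0.4368, 0.246, 0.0315]
ee_rot: [2.225, 2.217, 0.001]
force: [-2.3, -0.8, 0.4]
width: 0.683
t 4.03 pos [0.4368 0.246  0.0315] jaw -0.2 F [-2.3 -0.8  0.4] w 0.683
d cm [ 0.1  -0.03  0.15] w deg [ 0.05 -0.02 -0.2 ]
```

```bash
python3 -m handwheel '[{"tx":0,"ty":0,"tz":0,"wx":0,"wy":0,"wz":0,"claw":0.4},{"tx":0,"ty":0,"tz":0,"wx":0,"wy":0,"wz":0,"claw":0.4},{"tx":0,"ty":0,"tz":0,"wx":0,"wy":0,"wz":0,"claw":0.4},{"tx":0,"ty":0,"tz":-2,"wx":0,"wy":0,"wz":0,"claw":0.4},{"tx":0,"ty":0,"tz":-5,"wx":0,"wy":0,"wz":0,"claw":0.4},{"tx":0,"ty":0,"tz":-8,"wx":0,"wy":0,"wz":0,"claw":0.4},{"tx":0,"ty":0,"tz":-10,"wx":0,"wy":0,"wz":0,"claw":0.4},{"tx":0,"ty":0,"tz":-10,"wx":0,"wy":0,"wz":0,"claw":0.4}]' 20
python3 - <<'E'
from h import *
for n in("scene","top"):
    p,W=cloud(n); cv2.imwrite(f"pics/{n}2.png",p[120:320,140:480] if n=="top" else p[100:320,300:640])
    for r in nets.cut_out("roll_center",n)[:1]:
        X=W[r["region"]]; print(n,r["score"],np.nanmedian(X,0),np.nanpercentile(X,[2,98],axis=0))
E
python3 go.py .612 .0535 .13 0
```

```text
clock: 4.7
position: [0.4384, 0.2474, 0.1347]
ee_rot: [2.224, 2.217, 0.01]
force: [0.2, 1.1, -1.3]
width: 0.646
scene 0.85 [0.4608626  0.24171164 0.12269872] [[0.44261752 0.21914205 0.1030133 ]
 [0.4698265  0.27634884 0.14625291]]
top 0.81 [0.43819941 0.22627879 0.14137388] [[0.41326988 0.2189237  0.10280002]
 [0.46415244 0.24342934 0.14807554]]
t 4.9 pos [0.4361 0.2452 0.1297] jaw -0.19 F [-0.6  0.2 -1.7] w 0.648
d cm [-19.11  17.66  -0.03] w deg [-0.07  0.06 -0.19]
```

View pics/scene2.png

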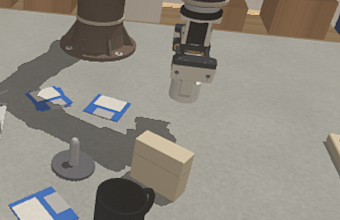

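The roll is lifted and held (opening 59.6 mm). Next I move it above the spindle and compare the two in both cameras.

```bash
python3 -m handwheel '[{"tx":-2,"ty":1.5,"tz":-1.5,"wx":0,"wy":0,"wz":-0.2,"claw":0.4},{"tx":-5,"ty":4.5,"tz":-2,"wx":0,"wy":0,"wz":-0.2,"claw":0.4},{"tx":-8,"ty":7.5,"tz":-2,"wx":0,"wy":0,"wz":-0.2,"claw":0.4},{"tx":-11,"ty":10.2,"tz":-2,"wx":0,"wy":0,"wz":-0.2,"claw":0.4},{"tx":-14,"ty":13,"tz":-1,"wx":0,"wy":0,"wz":-0.2,"claw":0.4},{"tx":-17,"ty":15.7,"tz":-0.5,"wx":0,"wy":0,"wz":-0.2,"claw":0.4},{"tx":-18.6,"ty":17.2,"tz":0,"wx":0,"wy":0,"wz":-0.2,"claw":0.4},{"tx":-19.2,"ty":17.7,"tz":0,"wx":0,"wy":0,"wz":-0.2,"claw":0.4},{"tx":-19.2,"ty":17.7,"tz":0,"wx":0,"wy":0,"wz":-0.2,"claw":0.4},{"tx":-19.2,"ty":17.7,"tz":0,"wx":0,"wy":0,"wz":-0.2,"claw":0.4},{"tx":-19.2,"ty":17.7,"tz":0,"wx":0,"wy":0,"wz":-0.2,"claw":0.4},{"tx":-19.2,"ty":17.7,"tz":0,"wx":0,"wy":0,"wz":-0.2,"claw":0.4}]' 20
python3 - <<'E'
from h import *
for n in("scene","top"):
    p,W=cloud(n); cv2.imwrite(f"pics/{n}3.png",cv2.resize(p[120:220,200:330] if n=="top" else p[150:310,300:460],None,fx=4,fy=4))
    for r in nets.cut_out("roll_center",n)[:1]:
        X=W[r["region"]]; print(n,r["score"],np.nanmedian(X,0),np.nanpercentile(X,[2,98],axis=0))
    k=(abs(W[...,0]-.612)<.05)&(abs(W[...,1]-.053)<.06)&(W[...,2]>.095)&(W[...,2]<.12); X=W[k]; print("low roll",len(X),X.min(0),X.max(0)) if len(X) else 0
    k=(abs(W[...,0]-.612)<.03)&(abs(W[...,1]-.053)<.03)&(W[...,2]>.02)&(W[...,2]<.075); X=W[k]; print("pin",len(X),np.percentile(X,[2,50,98],axis=0)) if len(X) else 0
E
python3 go.py .612 .052 .13 0
```

```text
clock: 5.9
position: [0.612, 0.0554, 0.1309]
ee_rot: [-2.217, -2.225, -0.0]
force: [0.8, -0.2, -1.2]
width: 0.652
scene 0.8 [0.63514453 0.06954841 0.11538238] [[0.6108952  0.03029357 0.09850283]
 [0.65842187 0.08594903 0.14220219]]
low roll 241 [0.60636061 0.03004381 0.09805598] [0.64973724 0.08597933 0.11985892]
pin 211 [[0.60953498 0.04393739 0.0212866 ]
 [0.61831936 0.05377763 0.0475988 ]
 [0.62223494 0.06226263 0.06869725]]
top 0.5 [0.61120907 0.21287448 0.09564611] [[0.57849211 0.1746246  0.02541273]
 [0.64641951 0.26338066 0.1003045 ]]
t 6.1 pos [0.6127 0.0541 0.131 ] jaw 0.09 F [-0.5  0.3 -1.7] w 0.65
d cm [-0.21 -0.07  0.1 ] w deg [0.02 0.   0.09]
```

View pics/scene3.png

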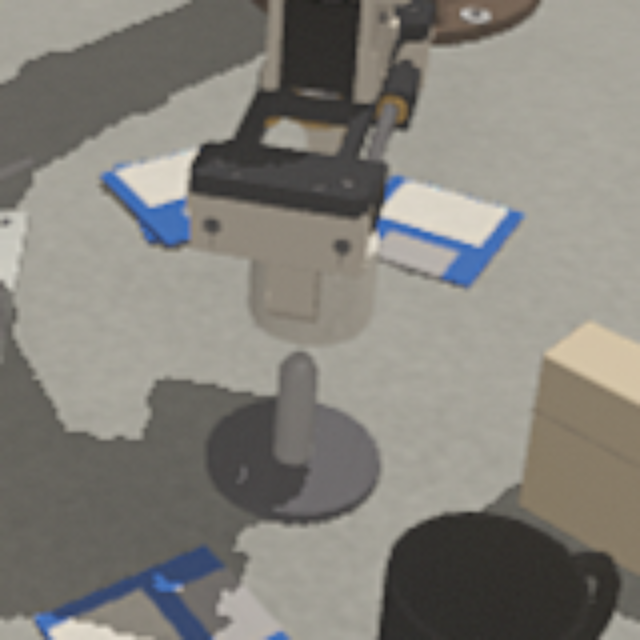

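View pics/top3.png

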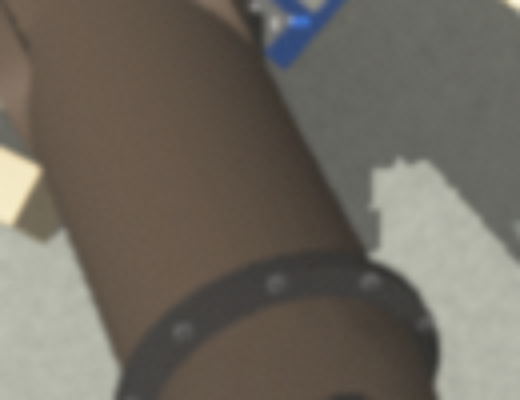

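In the scene view the roll sits about 5 mm to +y of the spindle axis. The top view is blocked by the arm. I'll correct that, lower a bit and recheck.

```bash
python3 -m handwheel '[{"tx":-0.4,"ty":0,"tz":1,"wx":0,"wy":0,"wz":0,"claw":0.4},{"tx":-0.4,"ty":0,"tz":1.8,"wx":0,"wy":0,"wz":0,"claw":0.4},{"tx":-0.4,"ty":0,"tz":1.8,"wx":0,"wy":0,"wz":0,"claw":0.4},{"tx":-0.4,"ty":0,"tz":1.8,"wx":0,"wy":0,"wz":0,"claw":0.4},{"tx":-0.4,"ty":0,"tz":1.8,"wx":0,"wy":0,"wz":0,"claw":0.4}]' 20
cat > rc.py <<'E'
from h import *
import sys
n="scene"
p,W=cloud(n); cv2.imwrite(f"pics/{sys.argv[1]}.png",cv2.resize(p[150:310,300:460],None,fx=4,fy=4))
s=sensors.observe()["position"]; zb=s[2]-.030
k=(abs(W[...,0]-.612)<.05)&(abs(W[...,1]-.053)<.06)&(W[...,2]>zb)&(W[...,2]<zb+.011); X=W[k]; print("low roll",len(X),X.min(0),X.max(0))
f=X[X[:,0]>.625]
from scipy.optimize import least_squares
q=least_squares(lambda c:np.hypot(X[:,0]-c[0],X[:,1]-c[1])-.03,[.612,.054],loss="soft_l1",f_scale=.001).x; print("roll fit",q)
k=(abs(W[...,0]-.612)<.03)&(abs(W[...,1]-.053)<.03)&(W[...,2]>.02)&(W[...,2]<.06); X=W[k]
q=least_squares(lambda c:np.hypot(X[:,0]-c[0],X[:,1]-c[1])-.01,[.612,.054],loss="soft_l1",f_scale=.001).x; print("pin fit",q,len(X),X[:,1].min(),X[:,1].max())
E
python3 rc.py s4; python3 go.py .612 .0495 .112 0
```

```text
clock: 6.52
position: [0.6129, 0.0493, 0.1125]
ee_rot: [-2.221, -2.221, 0.0]
force: [0.6, -0.6, -1.0]
width: 0.65
low roll 143 [0.6132261  0.02264254 0.08273975] [0.64400152 0.07984259 0.09372064]
roll fit [0.61235456 0.0500803 ]
pin fit [0.61079777 0.05240151] 151 0.043071615784189554 0.06244698494649503
t 6.57 pos [0.6131 0.0494 0.1127] jaw 0.02 F [ 0.2  0.1 -0.3] w 0.648
d cm [ 0.01 -0.11  0.07] w deg [ 0.   -0.01  0.02]
```

View pics/s4.png

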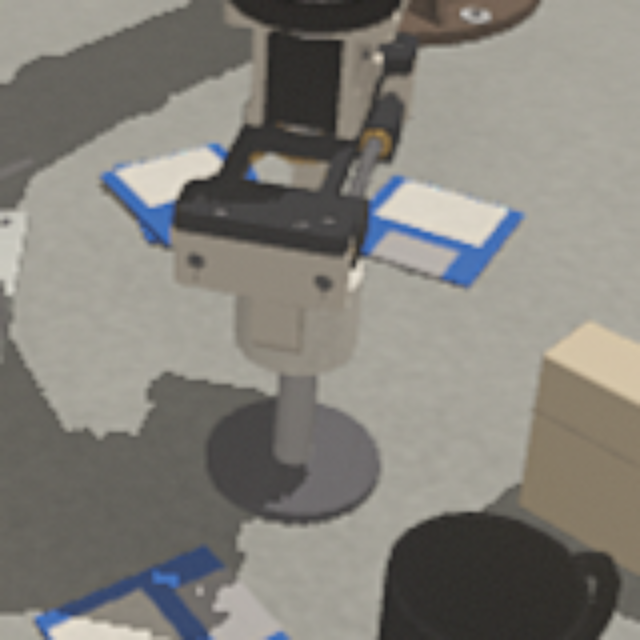

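The roll's y is about 1.5 mm low and its x about 1 mm high, which is within the clearance. I'll apply the small correction and descend.

```bash
python3 -m handwheel '[{"tx":0.15,"ty":-0.1,"tz":0,"wx":0,"wy":0,"wz":0,"claw":0.4},{"tx":0.15,"ty":-0.1,"tz":1,"wx":0,"wy":0,"wz":0,"claw":0.4},{"tx":0.15,"ty":-0.1,"tz":2,"wx":0,"wy":0,"wz":0,"claw":0.4},{"tx":0.15,"ty":-0.1,"tz":3,"wx":0,"wy":0,"wz":0,"claw":0.4},{"tx":0.15,"ty":-0.1,"tz":3,"wx":0,"wy":0,"wz":0,"claw":0.4}]' 20
python3 rc.py s5; python3 go.py .611 .051 .0405 0
```

```text
clock: 6.98
position: [0.6103, 0.0503, 0.0798]
ee_rot: [-2.219, -2.22, 0.005]
force: [-0.8, -0.1, -1.5]
width: 0.651
low roll 121 [0.60678547 0.02173901 0.05102573] [0.64136698 0.08091899 0.06180994]
roll fit [0.60984986 0.05112188]
pin fit [0.62988176 0.05570092] 182 0.026222262682327774 0.08091899102288183
t 7.03 pos [0.6107 0.0504 0.0808] jaw 0.02 F [ 0.8 -0.1 -1.4] w 0.649
d cm [0.06 0.04 4.03] w deg [-0.19  0.03  0.02]
```

View pics/s5.png

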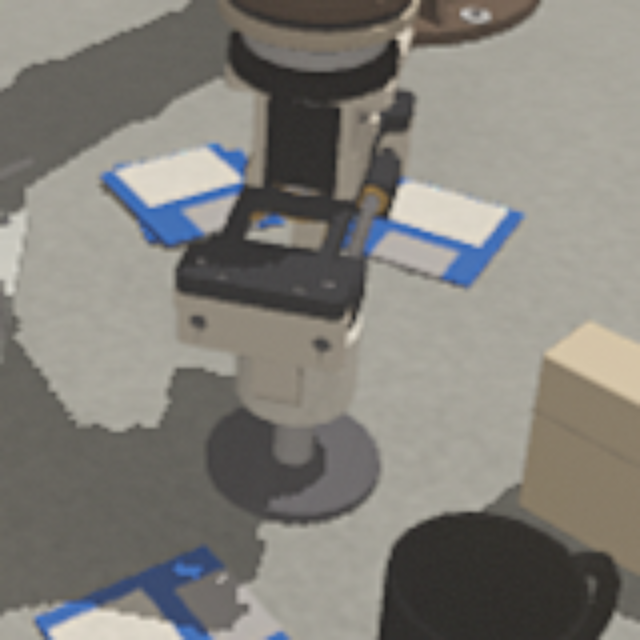

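The roll is over the pin with no contact force. I'll keep going down and release.

```bash
python3 -m handwheel '[{"tx":0.05,"ty":0,"tz":1,"wx":0,"wy":0,"wz":0,"claw":0.4},{"tx":0.05,"ty":0,"tz":2,"wx":0,"wy":0,"wz":0,"claw":0.4},{"tx":0.05,"ty":0,"tz":3,"wx":0,"wy":0,"wz":0,"claw":0.4},{"tx":0.05,"ty":0,"tz":3.7,"wx":0,"wy":0,"wz":0,"claw":0.4},{"tx":0.05,"ty":0,"tz":4,"wx":0,"wy":0,"wz":0,"claw":0.4},{"tx":0.05,"ty":0,"tz":4,"wx":0,"wy":0,"wz":0,"claw":0.4}]' 20
python3 go.py .611 .051 .0385 0
```

```text
clock: 7.53
position: [0.6113, 0.0512, 0.0416]
ee_rot: [-2.22, -2.221, 0.002]
force: [0.3, 0.2, -0.9]
width: 0.652
t 7.53 pos [0.6113 0.0512 0.0416] jaw 0.02 F [ 0.3  0.2 -0.9] w 0.652
d cm [-0.02 -0.03  0.31] w deg [-0.1   0.01  0.02]
```

```bash
python3 -m handwheel '[{"tx":0,"ty":0,"tz":0.2,"wx":0,"wy":0,"wz":0,"claw":0.4},{"tx":0,"ty":0,"tz":0.2,"wx":0,"wy":0,"wz":0,"claw":0.4},{"tx":0,"ty":0,"tz":0.2,"wx":0,"wy":0,"wz":0,"claw":1},{"tx":0,"ty":0,"tz":0.2,"wx":0,"wy":0,"wz":0,"claw":1},{"tx":0,"ty":0,"tz":0.2,"wx":0,"wy":0,"wz":0,"claw":1},{"tx":0,"ty":0,"tz":0.2,"wx":0,"wy":0,"wz":0,"claw":1},{"tx":0,"ty":0,"tz":0.2,"wx":0,"wy":0,"wz":0,"claw":1},{"tx":0,"ty":0,"tz":0.2,"wx":0,"wy":0,"wz":0,"claw":1}]' 20
python3 rc.py s6;python3 go.py .611 .051 .16 -29
```

```text
clock: 8.2
position: [0.612, 0.0513, 0.0408]
ee_rot: [2.221, 2.222, 0.0]
force: [-0.1, -0.1, 0.2]
width: 0.988
low roll 68 [0.60688142 0.02546439 0.0109544 ] [0.64107155 0.0818169  0.02157068]
roll fit [0.61179109 0.05207904]
pin fit [0.62696564 0.06778264] 127 0.024901818402691595 0.08209632583370159
t 8.25 pos [0.612  0.0513 0.0408] jaw 0.01 F [-0.8  0.4  0.7] w 0.998
d cm [ -0.03  -0.1  -11.92] w deg [1.000e-02 0.000e+00 2.901e+01]
```

View pics/s6.png

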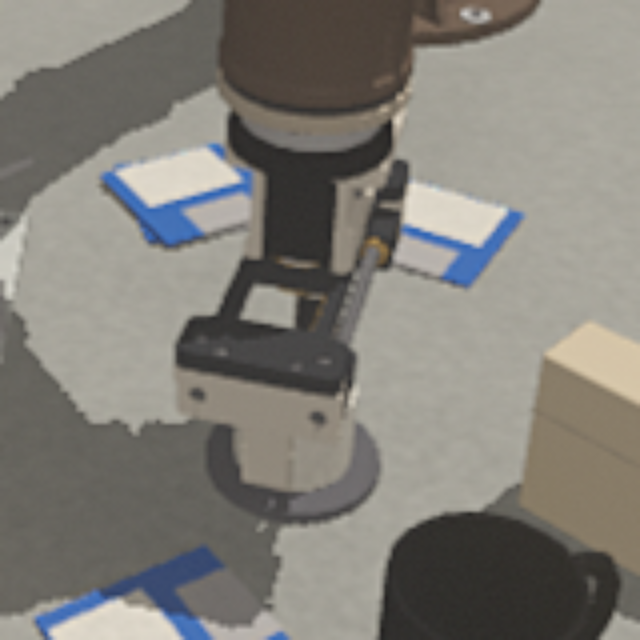

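```bash
python3 -m handwheel '[{"tx":0,"ty":0,"tz":-1,"wx":0,"wy":0,"wz":0,"claw":1},{"tx":0,"ty":0,"tz":-3,"wx":0,"wy":0,"wz":0,"claw":1},{"tx":0,"ty":0,"tz":-6,"wx":0,"wy":0,"wz":0,"claw":1},{"tx":0,"ty":0,"tz":-9,"wx":0,"wy":0,"wz":0,"claw":1},{"tx":0,"ty":0,"tz":-12,"wx":0,"wy":0,"wz":0,"claw":1},{"tx":3,"ty":0,"tz":-14,"wx":0,"wy":0,"wz":5,"claw":1},{"tx":6,"ty":0,"tz":-14,"wx":0,"wy":0,"wz":12,"claw":1},{"tx":9,"ty":0,"tz":-14,"wx":0,"wy":0,"wz":19,"claw":1},{"tx":12,"ty":0,"tz":-14,"wx":0,"wy":0,"wz":26,"claw":1},{"tx":15,"ty":0.3,"tz":-14,"wx":0,"wy":0,"wz":29,"claw":1},{"tx":16.5,"ty":0.3,"tz":-14,"wx":0,"wy":0,"wz":29,"claw":1},{"tx":16.5,"ty":0.3,"tz":-14,"wx":0,"wy":0,"wz":29,"claw":1}]'
python3 - <<'E'
from h import *
D={}
for n in("scene","top"):
    p,W=cloud(n); D[n]=W;D[n+"p"]=p; cv2.imwrite(f"pics/{n}7.png",cv2.resize(p[60:260,140:360] if n=="top" else p[120:320,300:520],None,fx=3,fy=3))
    k=(np.hypot(W[...,0]-.612,W[...,1]-.053)<.04)&(W[...,2]>.012)&(W[...,2]<.08); X=W[k]
    print(n,len(X))
    if len(X)<30: continue
    print(np.percentile(X,[2,98],axis=0),"z hist",np.histogram(X[:,2],np.arange(.012,.08,.004)))
    k=(abs(W[...,0]-.615)<.08)&(abs(W[...,1]-.219)<.08)&(W[...,2]>.085)&(W[...,2]<.105)
    print("box top",k.sum(),cv2.minAreaRect((W[k][:,:2]*1000).astype(np.float32)))
np.savez("d7.npz",**D)
E
python3 go.py .615 .219 .068 -29
```

```text
clock: 9.25
position: [0.6137, 0.2217, 0.1815]
ee_rot: [-2.698, -1.604, -0.003]
force: [0.5, -0.3, 0.2]
width: 1.001
scene 878
[[0.59077278 0.02536447 0.01306664]
 [0.64263631 0.08119579 0.06717184]] z hist (array([ 52,  35,  53,  47,  43,  49,  49,  46,  57, 318,  53,  17,  23,
        22,  14,   0]), array([0.012, 0.016, 0.02 , 0.024, 0.028, 0.032, 0.036, 0.04 , 0.044,
       0.048, 0.052, 0.056, 0.06 , 0.064, 0.068, 0.072, 0.076]))
box top 943 ((614.9578247070312, 217.68341064453125), (98.2204818725586, 43.21983337402344), 61.934051513671875)
top 515
[[0.58519392 0.02523686 0.01288348]
 [0.64074258 0.08121647 0.07017028]] z hist (array([ 29,  11,   8,   8,   8,   7,   8,   9,  14, 125, 194,  47,   6,
        19,  14,   8]), array([0.012, 0.016, 0.02 , 0.024, 0.028, 0.032, 0.036, 0.04 , 0.044,
       0.048, 0.052, 0.056, 0.06 , 0.064, 0.068, 0.072, 0.076]))
box top 492 ((612.8087768554688, 214.28414916992188), (87.85005187988281, 39.76056671142578), 60.828548431396484)
t 9.35 pos [0.6147 0.2162 0.1809] jaw -28.83 F [ 0.1 -1.6  0.5] w 1.003
d cm [ 0.27 -0.12 11.29] w deg [0.01 0.04 0.17]
```

View pics/scene7.png

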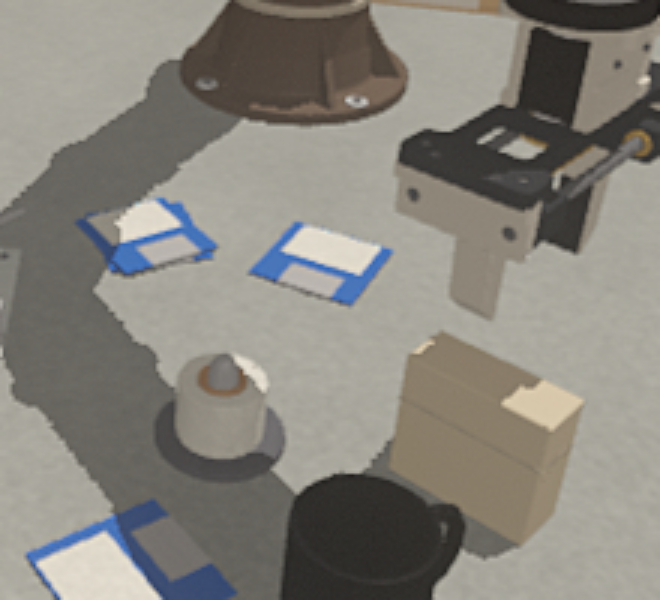

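View pics/top7.png

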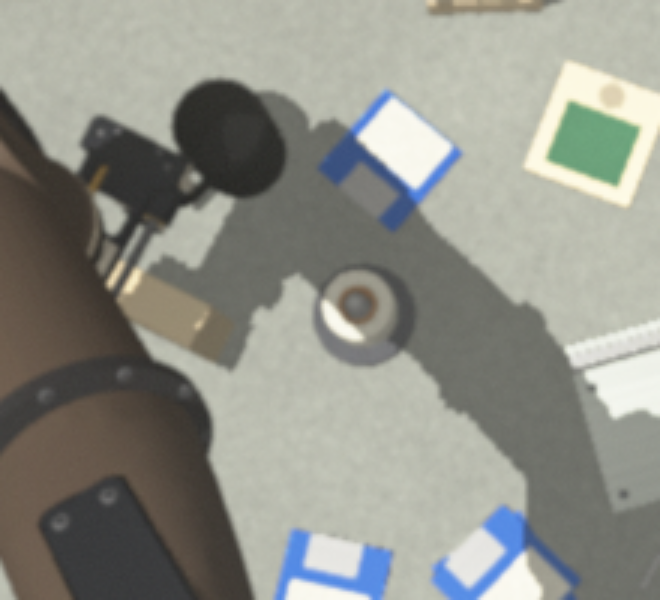

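The roll is seated: its top is at z≈0.05 with the pin tip showing, at top crop (357,300). The gripper is above the box, so I'll descend and grip.

```bash
python3 -m handwheel '[{"tx":0.3,"ty":-0.1,"tz":2,"wx":0,"wy":0,"wz":0.5,"claw":0.85},{"tx":0.3,"ty":-0.1,"tz":5,"wx":0,"wy":0,"wz":0.5,"claw":0.85},{"tx":0.3,"ty":-0.1,"tz":8,"wx":0,"wy":0,"wz":0.5,"claw":0.85},{"tx":0.3,"ty":-0.1,"tz":10,"wx":0,"wy":0,"wz":0.5,"claw":0.85},{"tx":0.3,"ty":-0.1,"tz":11.3,"wx":0,"wy":0,"wz":0.5,"claw":0.85},{"tx":0.3,"ty":-0.1,"tz":11.3,"wx":0,"wy":0,"wz":0.5,"claw":0.85},{"tx":0.3,"ty":-0.1,"tz":11.3,"wx":0,"wy":0,"wz":0.5,"claw":0.85}]'
python3 - <<'E'
from h import *
for n in("scene",):
    p,W=cloud(n); cv2.imwrite(f"pics/{n}8.png",cv2.resize(p[120:320,380:600],None,fx=3,fy=3))
E
python3 go.py .615 .219 .068 -29.3
```

```text
clock: 9.93
position: [0.6158, 0.218, 0.0679]
ee_rot: [2.714, 1.581, -0.001]
force: [0.1, 0.6, 1.4]
width: 0.848
t 9.98 pos [0.6164 0.2188 0.0689] jaw -29.53 F [-0.3  0.3  1.7] w 0.849
d cm [-0.06 -0.13  0.09] w deg [ 0.05 -0.05 -0.23]
```

View pics/scene8.png

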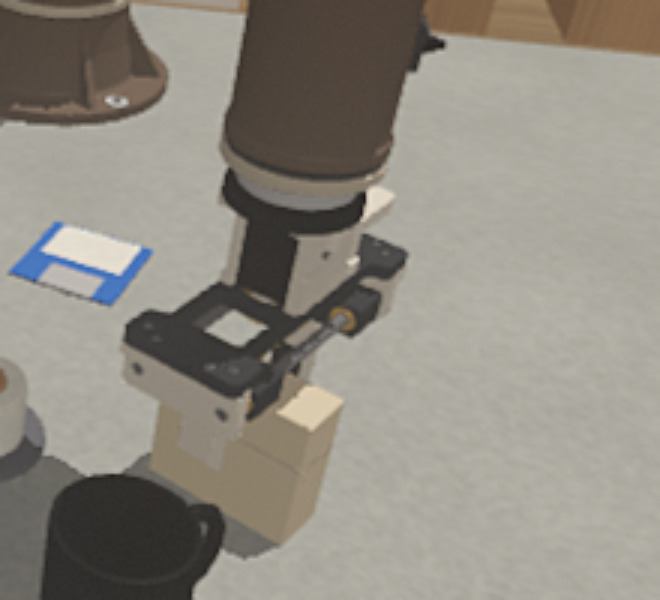

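The fingers straddle the box mid-length. Close the jaws at 50 N and lift.

```bash
python3 -m handwheel '[{"tx":0,"ty":0,"tz":0,"wx":0,"wy":0,"wz":0,"claw":0.2},{"tx":0,"ty":0,"tz":0,"wx":0,"wy":0,"wz":0,"claw":0.2},{"tx":0,"ty":0,"tz":0,"wx":0,"wy":0,"wz":0,"claw":0.2},{"tx":0,"ty":0,"tz":0,"wx":0,"wy":0,"wz":0,"claw":0.2},{"tx":0,"ty":0,"tz":0,"wx":0,"wy":0,"wz":0,"claw":0.2},{"tx":0,"ty":0,"tz":0,"wx":0,"wy":0,"wz":0,"claw":0.2},{"tx":0,"ty":0,"tz":0,"wx":0,"wy":0,"wz":0,"claw":0.2},{"tx":0,"ty":0,"tz":-2,"wx":0,"wy":0,"wz":0,"claw":0.2},{"tx":0,"ty":0,"tz":-5,"wx":0,"wy":0,"wz":0,"claw":0.2},{"tx":0,"ty":0,"tz":-8,"wx":0,"wy":0,"wz":0,"claw":0.2},{"tx":0,"ty":0,"tz":-10,"wx":0,"wy":0,"wz":0,"claw":0.2},{"tx":0,"ty":0,"tz":-10,"wx":0,"wy":0,"wz":0,"claw":0.2}]' 50
python3 - <<'E'
from h import *
for n in("scene",):
    p,W=cloud(n); cv2.imwrite(f"pics/{n}9.png",cv2.resize(p[60:320,340:600],None,fx=2.3,fy=2.3))
E
python3 go.py .58 .02 .2 14.3
```

```text
clock: 10.98
position: [0.6175, 0.2207, 0.1723]
ee_rot: [2.713, 1.583, 0.011]
force: [0.8, 0.8, -2.0]
width: 0.433
t 11.03 pos [0.6165 0.22   0.1697] jaw -29.49 F [ 1.   0.2 -3.1] w 0.431
d cm [-19.2    6.67  -3.07] w deg [  0.2   -0.11 -43.79]
```

View pics/scene9.png

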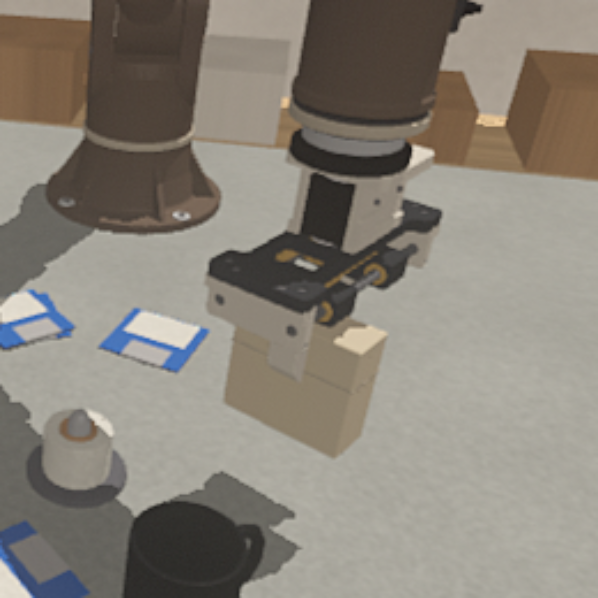

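```bash
python3 go.py .535 -.209 .17 14.3
```

```text
t 11.03 pos [0.6165 0.22   0.1697] jaw -29.49 F [ 1.   0.2 -3.1] w 0.431
d cm [-41.36  14.02  -0.12] w deg [  0.2   -0.11 -43.79]
```

```bash
python3 -m handwheel '[{"tx":-1.5,"ty":0.5,"tz":-0.5,"wx":0,"wy":0,"wz":-2,"claw":0.2},{"tx":-4.5,"ty":1.5,"tz":-1,"wx":0,"wy":0,"wz":-6,"claw":0.2},{"tx":-8,"ty":2.7,"tz":-1,"wx":0,"wy":0,"wz":-10,"claw":0.2},{"tx":-11.5,"ty":3.9,"tz":-1,"wx":0,"wy":0,"wz":-14,"claw":0.2},{"tx":-15,"ty":5.1,"tz":-1,"wx":0,"wy":0,"wz":-18,"claw":0.2},{"tx":-18.5,"ty":6.3,"tz":-1,"wx":0,"wy":0,"wz":-22,"claw":0.2},{"tx":-22,"ty":7.5,"tz":-1,"wx":0,"wy":0,"wz":-26,"claw":0.2},{"tx":-25.5,"ty":8.7,"tz":-1,"wx":0,"wy":0,"wz":-30,"claw":0.2},{"tx":-29,"ty":9.9,"tz":-1,"wx":0,"wy":0,"wz":-34,"claw":0.2},{"tx":-32.5,"ty":11.1,"tz":-1,"wx":0,"wy":0,"wz":-37,"claw":0.2},{"tx":-35,"ty":11.9,"tz":-1,"wx":0,"wy":0,"wz":-40,"claw":0.2},{"tx":-37,"ty":12.6,"tz":-1,"wx":0,"wy":0,"wz":-42,"claw":0.2}]' 50; python3 go.py .535 -.209 .16 14.3
```

```text
clock: 12.03
position: [0.5407, -0.1681, 0.1755]
ee_rot: [-1.965, -2.448, 0.004]
force: [0.9, -1.1, -3.7]
width: 0.432
t 12.03 pos [ 0.5407 -0.1681  0.1755] jaw 12.5 F [ 0.9 -1.1 -3.7] w 0.432
d cm [-3.87 -1.44  1.55] w deg [-0.21 -0.04 -1.8 ]
```

```bash
python3 -m handwheel '[{"tx":-2.5,"ty":-1,"tz":1,"wx":0,"wy":0,"wz":-1.5,"claw":0.2},{"tx":-3.7,"ty":-1.4,"tz":2,"wx":0,"wy":0,"wz":-1.5,"claw":0.2},{"tx":-3.7,"ty":-1.4,"tz":3,"wx":0,"wy":0,"wz":-1.5,"claw":0.2},{"tx":-3.7,"ty":-1.4,"tz":4,"wx":0,"wy":0,"wz":-1.5,"claw":0.2},{"tx":-3.7,"ty":-1.4,"tz":5,"wx":0,"wy":0,"wz":-1.5,"claw":0.2},{"tx":-3.7,"ty":-1.4,"tz":5,"wx":0,"wy":0,"wz":-1.5,"claw":0.2},{"tx":-3.7,"ty":-1.4,"tz":5,"wx":0,"wy":0,"wz":-1.5,"claw":0.2}]' 50
cat > bc.py <<'E'
from h import *
import sys
g=.2471; ex=np.array([np.cos(.2496),np.sin(.2496)]); ey=np.array([-ex[1],ex[0]]); C=np.array([.5909,-.2664])
s=sensors.observe()["position"]
for n in("scene","top"):
    p,W=cloud(n); cv2.imwrite(f"pics/{n}{sys.argv[1]}.png",cv2.resize(p[100:300,300:500] if n=="top" else p[110:310,180:380],None,fx=3,fy=3))
    L=(W[...,:2]-C)@np.stack([ex,ey],1)*1000
    hi=s[2]+.027; z=W[...,2]
    k=(abs(L[...,0]+40)<50)&(L[...,1]>-40)&(L[...,1]<150)&(z<hi-.002)&(z>max(hi-.095+.004,.045 if n=="top" else 0.012))
    if n=="scene":
        # box near long face: normal along +ex
        X=np.c_[L[k],z[k]*1000]; 
        r=cv2.minAreaRect(X[:,:2].astype(np.float32)); print(n,k.sum(),np.percentile(X,[2,50,98],axis=0).round(1).tolist())
    k2=(abs(L[...,0]+40)<60)&(L[...,1]>-40)&(L[...,1]<150)&(z>hi-.006)&(z<hi+.006)
    X=np.c_[L[k2],z[k2]*1000]; print(n,"top",len(X),np.percentile(X,[2,50,98],axis=0).round(1).tolist() if len(X) else "")
E
python3 bc.py 10; python3 go.py .535 -.209 .12 14.3
```

```text
clock: 12.62
position: [0.5373, -0.2021, 0.1269]
ee_rot: [-1.93, -2.476, 0.0]
force: [-0.1, 0.8, -2.6]
width: 0.431
scene 1563 [[-56.8, -8.5, 63.7], [-16.8, 78.6, 102.7], [1.5, 122.2, 150.6]]
scene top 123 [[-52.0, 70.3, 148.0], [-29.6, 109.5, 151.9], [2.9, 121.7, 153.9]]
top top 139 [[-51.9, 105.1, 151.0], [-32.1, 114.4, 155.6], [-13.9, 123.3, 159.2]]
t 12.72 pos [ 0.538  -0.2028  0.1281] jaw 14.1 F [ 0.1  0.1 -2.5] w 0.435
d cm [-0.53 -0.45  0.81] w deg [ 0.04  0.   -0.2 ]
```

View pics/scene10.png

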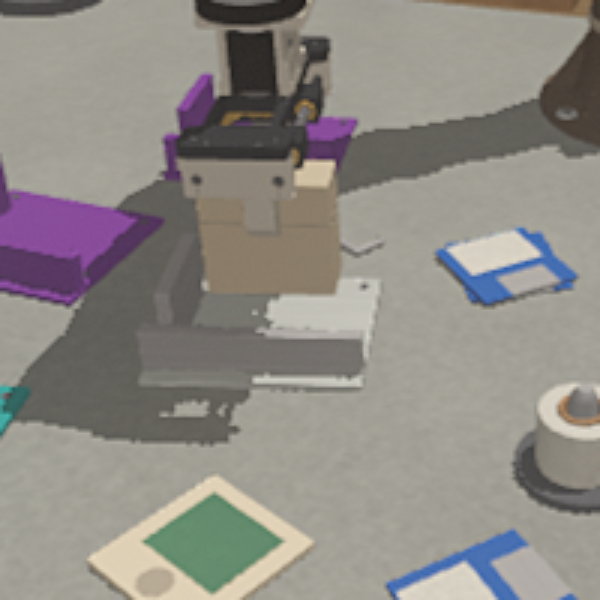

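View pics/top10.png

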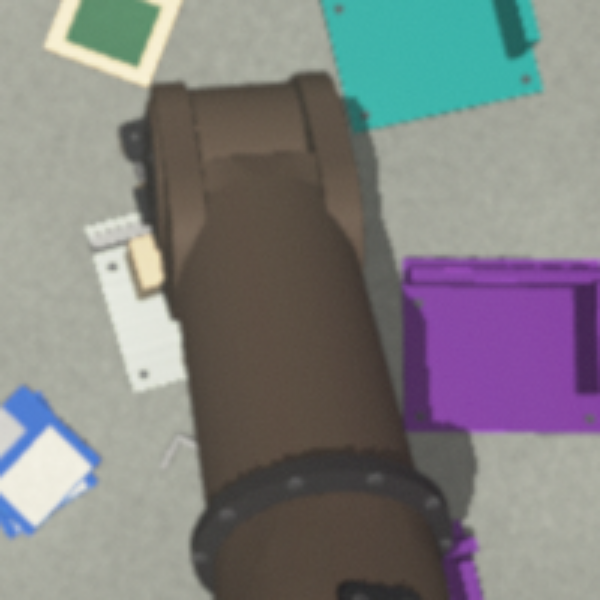

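The box is parallel to the fence and clear of both stops: about 15 mm from the fence and 26 mm from the end stop. I'll lower it to the plate.

```bash
python3 -m handwheel '[{"tx":0,"ty":-0.3,"tz":1,"wx":0,"wy":0,"wz":-0.2,"claw":0.2},{"tx":0,"ty":-0.3,"tz":2.2,"wx":0,"wy":0,"wz":-0.2,"claw":0.2},{"tx":0,"ty":-0.3,"tz":3.4,"wx":0,"wy":0,"wz":-0.2,"claw":0.2},{"tx":0,"ty":-0.3,"tz":4.4,"wx":0,"wy":0,"wz":-0.2,"claw":0.2},{"tx":0,"ty":-0.3,"tz":5,"wx":0,"wy":0,"wz":-0.2,"claw":0.2},{"tx":0,"ty":-0.3,"tz":5,"wx":0,"wy":0,"wz":-0.2,"claw":0.2},{"tx":0,"ty":-0.3,"tz":5,"wx":0,"wy":0,"wz":-0.2,"claw":0.2}]' 50; python3 go.py .535 -.209 .0749 14.3
```

```text
clock: 13.3
position: [0.5343, -0.2044, 0.0772]
ee_rot: [-1.929, -2.479, 0.0]
force: [0.5, -0.5, -4.0]
width: 0.434
t 13.3 pos [ 0.5343 -0.2044  0.0772] jaw 14.23 F [ 0.5 -0.5 -4. ] w 0.434
d cm [-0.47 -0.05  0.23] w deg [-0.04 -0.04 -0.07]
```

```bash
python3 -m handwheel '[{"tx":0,"ty":0,"tz":0.1,"wx":0,"wy":0,"wz":0,"claw":0.2},{"tx":0,"ty":0,"tz":0.15,"wx":0,"wy":0,"wz":0,"claw":0.2},{"tx":0,"ty":0,"tz":0.15,"wx":0,"wy":0,"wz":0,"claw":0.2}]' 50;  python3 -m handwheel '[{"tx":0,"ty":0,"tz":0.1,"wx":0,"wy":0,"wz":0,"claw":0.2},{"tx":0,"ty":0,"tz":0.1,"wx":0,"wy":0,"wz":0,"claw":0.2}]' 50
```

```text
clock: 13.55
position: [0.5348, -0.2046, 0.0766]
ee_rot: [1.929, 2.479, 0.0]
force: [0.0, -0.6, -2.7]
width: 0.431
clock: 13.72
position: [0.5346, -0.2047, 0.0754]
ee_rot: [1.929, 2.479, -0.0]
force: [0.0, -0.0, -2.7]
width: 0.431
```

```bash
python3 -m handwheel '[{"tx":0,"ty":0,"tz":0.05,"wx":0,"wy":0,"wz":0,"claw":0.2},{"tx":0,"ty":0,"tz":0.1,"wx":0,"wy":0,"wz":0,"claw":0.2},{"tx":0,"ty":0,"tz":0.1,"wx":0,"wy":0,"wz":0,"claw":0.2}]' 50; python3 -c "
from h import *
for i in range(4): vision.get_image('scene'); s=sensors.observe(); print(s['position'].round(4),s['force'].round(1))"
```

```text
clock: 13.97
position: [0.5345, -0.2046, 0.0742]
ee_rot: [-1.93, -2.479, 0.0]
force: [-0.1, 0.0, -2.9]
width: 0.436
[ 0.5345 -0.2045  0.0742] [ 0.1  0.5 -2.5]
[ 0.5345 -0.2046  0.0742] [ 0.6  0.  -2.8]
[ 0.5345 -0.2046  0.0742] [ 0.6 -0.1 -3.2]
[ 0.5345 -0.2046  0.0742] [-0.5 -0.9 -3.4]
```

```bash
for i in 1 2; do python3 -m handwheel '[{"tx":0,"ty":0,"tz":0.05,"wx":0,"wy":0,"wz":0,"claw":0.2},{"tx":0,"ty":0,"tz":0.05,"wx":0,"wy":0,"wz":0,"claw":0.2},{"tx":0,"ty":0,"tz":0.05,"wx":0,"wy":0,"wz":0,"claw":0.2}]' 50; done
```

```text
clock: 14.42
position: [0.5346, -0.2046, 0.0738]
ee_rot: [1.929, 2.479, 0.0]
force: [0.2, -0.8, -1.2]
width: 0.432
clock: 14.67
position: [0.5346, -0.2046, 0.0738]
ee_rot: [1.929, 2.479, -0.0]
force: [-2.1, -0.2, 6.2]
width: 0.429
```

The box is on the plate with a light load of about 9 N. I'll ease that off and slide it to near both stops.

```bash
python3 -m handwheel '[{"tx":0,"ty":0,"tz":-0.05,"wx":0,"wy":0,"wz":0,"claw":0.2},{"tx":-0.4,"ty":0.3,"tz":-0.05,"wx":0,"wy":0,"wz":0,"claw":0.2},{"tx":-0.8,"ty":0.6,"tz":-0.05,"wx":0,"wy":0,"wz":0,"claw":0.2},{"tx":-1.2,"ty":0.9,"tz":-0.05,"wx":0,"wy":0,"wz":0,"claw":0.2},{"tx":-1.6,"ty":1.2,"tz":-0.05,"wx":0,"wy":0,"wz":0,"claw":0.2},{"tx":-1.9,"ty":1.4,"tz":-0.05,"wx":0,"wy":0,"wz":0,"claw":0.2},{"tx":-1.9,"ty":1.4,"tz":-0.05,"wx":0,"wy":0,"wz":0,"claw":0.2},{"tx":-1.9,"ty":1.4,"tz":-0.05,"wx":0,"wy":0,"wz":0,"claw":0.2}]' 50
cat > f.py <<'E'
from h import *
s=sensors.observe(); Rm=R.from_rotvec(s["ee_rot"]).as_matrix()
C=np.array([.5909,-.2664]); ex=np.array([np.cos(.2496),np.sin(.2496)]); ey=np.array([-ex[1],ex[0]])
d=s["position"][:2]-C
F=[]
for i in range(3):
    F.append(sensors.observe()["force"])
    if i<2: vision.get_image("scene")
F=np.mean(F,0)
print("t",round(s["clock"],2),"u,v mm",np.round([d@ex*1e3,d@ey*1e3],2),"z",round(s["position"][2],4),"F fence/stop/z",np.round([-F[:2]@ex,F[:2]@ey,F[2]],1),"yaw",np.degrees(np.arctan2(Rm[1,1],Rm[0,1])).round(2),"T",s["ft_torque"].round(2),"tilt",np.degrees(np.arccos(-Rm[2,2])).round(2))
E
python3 f.py
```

```text
clock: 15.33
position: [0.5536, -0.2201, 0.0738]
ee_rot: [1.929, 2.478, 0.001]
force: [1.1, -0.4, 0.1]
width: 0.436
t 15.33 u,v mm [-24.74  54.04] z 0.0738 F fence/stop/z [-0.5 -1.2  0.3] yaw 14.19 T [-0.05 -0.48 -0.03] tilt 0.09
```

Approach the fence first, in small steps.

```bash
python3 -m handwheel '[{"tx":0,"ty":0.1,"tz":0,"wx":0,"wy":0,"wz":0,"claw":0.2},{"tx":0,"ty":0.2,"tz":0,"wx":0,"wy":0,"wz":0,"claw":0.2},{"tx":0,"ty":0.3,"tz":0,"wx":0,"wy":0,"wz":0,"claw":0.2},{"tx":0,"ty":0.3,"tz":0,"wx":0,"wy":0,"wz":0,"claw":0.2}]' 50; python3 f.py
python3 -m handwheel '[{"tx":-0.1,"ty":0,"tz":0,"wx":0,"wy":0,"wz":0,"claw":0.2},{"tx":-0.2,"ty":0,"tz":0,"wx":0,"wy":0,"wz":0,"claw":0.2},{"tx":-0.3,"ty":0,"tz":0,"wx":0,"wy":0,"wz":0,"claw":0.2},{"tx":-0.3,"ty":0,"tz":0,"wx":0,"wy":0,"wz":0,"claw":0.2}]' 50; python3 f.py
```

```text
clock: 15.77
position: [0.5551, -0.2191, 0.0738]
ee_rot: [-1.929, -2.479, 0.002]
force: [-2.7, -1.7, 4.4]
width: 0.434
t 15.77 u,v mm [-23.02  54.67] z 0.0738 F fence/stop/z [ 3.4 -0.7  5.5] yaw 14.21 T [-0.28  0.54  0.04] tilt 0.07
clock: 16.2
position: [0.5566, -0.2211, 0.0738]
ee_rot: [-1.929, -2.48, -0.001]
force: [-1.8, 3.7, 3.5]
width: 0.432
t 16.2 u,v mm [-22.04  52.32] z 0.0738 F fence/stop/z [0.5 3.1 3.6] yaw 14.25 T [0.54 0.15 0.02] tilt 0.04
```

```bash
python3 -m handwheel '[{"tx":0,"ty":0.05,"tz":0,"wx":0,"wy":0,"wz":0,"claw":0.2},{"tx":0,"ty":0.1,"tz":0,"wx":0,"wy":0,"wz":0,"claw":0.2},{"tx":0,"ty":0.15,"tz":0,"wx":0,"wy":0,"wz":0,"claw":0.2},{"tx":0,"ty":0.15,"tz":0,"wx":0,"wy":0,"wz":0,"claw":0.2}]' 50; python3 f.py
python3 -m handwheel '[{"tx":-0.05,"ty":0,"tz":0,"wx":0,"wy":0,"wz":0,"claw":0.2},{"tx":-0.1,"ty":0,"tz":0,"wx":0,"wy":0,"wz":0,"claw":0.2},{"tx":-0.15,"ty":0,"tz":0,"wx":0,"wy":0,"wz":0,"claw":0.2},{"tx":-0.15,"ty":0,"tz":0,"wx":0,"wy":0,"wz":0,"claw":0.2}]' 50; python3 f.py
```

```text
clock: 16.63
position: [0.5573, -0.2214, 0.0738]
ee_rot: [-1.929, -2.479, 0.001]
force: [-4.2, 1.7, 8.3]
width: 0.433
t 16.63 u,v mm [-21.46  51.92] z 0.0738 F fence/stop/z [4.1 3.  8. ] yaw 14.21 T [ 0.42  0.79 -0.01] tilt 0.07
clock: 17.07
position: [0.5573, -0.2217, 0.0738]
ee_rot: [-1.928, -2.478, 0.0]
force: [-6.9, 5.2, 9.4]
width: 0.436
t 17.07 u,v mm [-21.46  51.63] z 0.0738 F fence/stop/z [4.8 6.6 9.2] yaw 14.25 T [ 1.11  1.08 -0.05] tilt 0.12
```

```bash
python3 -m handwheel '[{"tx":0,"ty":0,"tz":-0.04,"wx":0,"wy":0,"wz":0,"claw":0.2},{"tx":0,"ty":0.05,"tz":-0.04,"wx":0,"wy":0,"wz":0,"claw":0.2},{"tx":0,"ty":0.1,"tz":-0.04,"wx":0,"wy":0,"wz":0,"claw":0.2},{"tx":0,"ty":0.1,"tz":-0.04,"wx":0,"wy":0,"wz":0,"claw":0.2}]' 50; python3 f.py
python3 -m handwheel '[{"tx":-0.05,"ty":0,"tz":0,"wx":0,"wy":0,"wz":0,"claw":0.2},{"tx":-0.1,"ty":0,"tz":0,"wx":0,"wy":0,"wz":0,"claw":0.2},{"tx":-0.1,"ty":0,"tz":0,"wx":0,"wy":0,"wz":0,"claw":0.2}]' 50; python3 f.py
```

```text
clock: 17.5
position: [0.5577, -0.2225, 0.0739]
ee_rot: [-1.928, -2.477, 0.003]
force: [-8.0, 3.0, 8.2]
width: 0.431
t 17.5 u,v mm [-21.33  50.79] z 0.0739 F fence/stop/z [6.3 4.5 7.7] yaw 14.19 T [ 0.61  1.34 -0.11] tilt 0.18
clock: 17.85
position: [0.5577, -0.2226, 0.0739]
ee_rot: [-1.927, -2.477, 0.002]
force: [-9.1, 5.0, 9.1]
width: 0.431
t 17.85 u,v mm [-21.34  50.63] z 0.0739 F fence/stop/z [6.8 7.3 8.9] yaw 14.22 T [ 1.13  1.62 -0.17] tilt 0.21
```

```bash
python3 -m handwheel '[{"tx":-0.05,"ty":0.05,"tz":0,"wx":0,"wy":0,"wz":0,"claw":0.2},{"tx":-0.1,"ty":0.1,"tz":0,"wx":0,"wy":0,"wz":0,"claw":0.2},{"tx":-0.15,"ty":0.15,"tz":0,"wx":0,"wy":0,"wz":0,"claw":0.2},{"tx":-0.15,"ty":0.15,"tz":0,"wx":0,"wy":0,"wz":0,"claw":0.2},{"tx":-0.15,"ty":0.15,"tz":0,"wx":0,"wy":0,"wz":0,"claw":0.2}]' 50; python3 f.py
```

```text
clock: 18.37
position: [0.5579, -0.2227, 0.0739]
ee_rot: [-1.925, -2.475, 0.004]
force: [-16.2, 9.2, 17.4]
width: 0.437
t 18.37 u,v mm [-21.19  50.5 ] z 0.0739 F fence/stop/z [12.7 12.9 17.3] yaw 14.25 T [ 1.72  3.19 -0.22] tilt 0.41
```

```bash
python3 -m handwheel '[{"tx":0,"ty":0,"tz":-0.03,"wx":0,"wy":0,"wz":0,"claw":0.2},{"tx":0,"ty":0,"tz":-0.06,"wx":0,"wy":0,"wz":0,"claw":0.2},{"tx":0,"ty":0,"tz":-0.06,"wx":0,"wy":0,"wz":0,"claw":0.2},{"tx":0,"ty":0,"tz":-0.06,"wx":0,"wy":0,"wz":0,"claw":0.2}]' 50; python3 f.py; python3 bc.py 11
```

```text
clock: 18.8
position: [0.558, -0.2231, 0.074]
ee_rot: [-1.925, -2.474, 0.004]
force: [-12.6, 7.2, 11.3]
width: 0.433
t 18.8 u,v mm [-21.21  50.09] z 0.074 F fence/stop/z [10.2  9.9 11.1] yaw 14.23 T [ 1.48  2.7  -0.25] tilt 0.4
scene 1454 [[-32.5, -14.7, 14.3], [-0.8, 65.1, 44.6], [9.8, 138.3, 98.1]]
scene top 127 [[-40.4, 71.1, 96.1], [-15.0, 84.6, 99.2], [-1.1, 96.8, 100.9]]
top top 142 [[-37.9, 78.3, 96.4], [-18.2, 88.7, 101.8], [0.6, 98.5, 105.8]]
```

View pics/scene11.png

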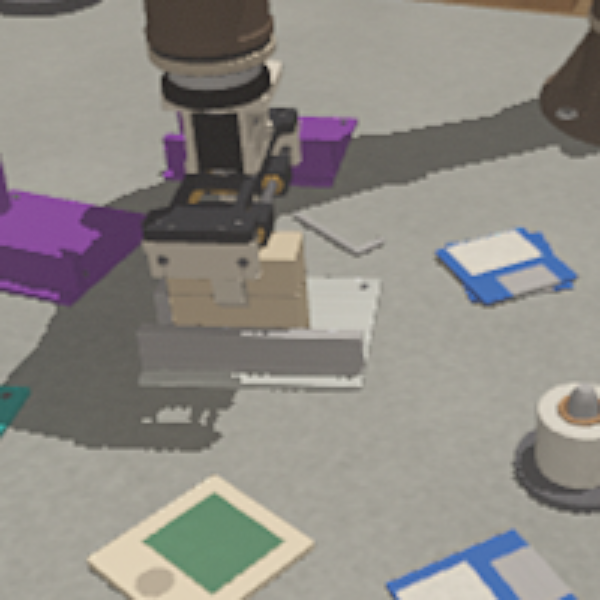

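View pics/top11.png

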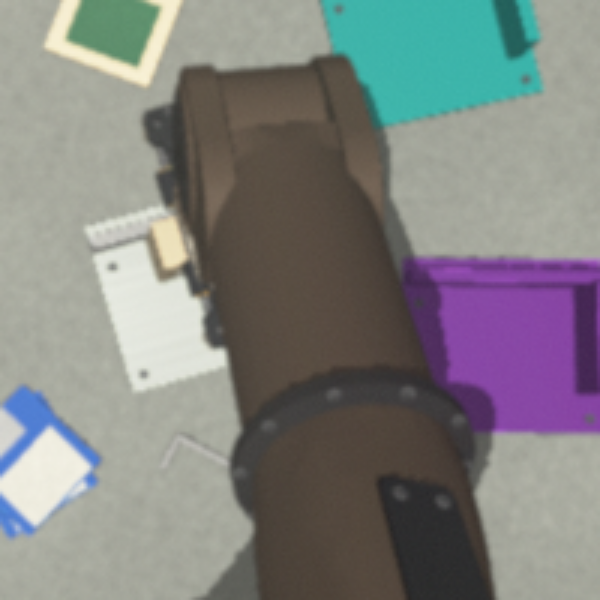

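Both cameras put the box within about 1 mm of both stops. The stop side still crept 0.4 mm, so friction takes up part of the push. I'll unload z further and press more.

```bash
python3 -m handwheel '[{"tx":-0.05,"ty":0,"tz":-0.04,"wx":0,"wy":0,"wz":0,"claw":0.2},{"tx":-0.1,"ty":0,"tz":-0.08,"wx":0,"wy":0,"wz":0,"claw":0.2},{"tx":-0.15,"ty":0,"tz":-0.08,"wx":0,"wy":0,"wz":0,"claw":0.2},{"tx":-0.15,"ty":0,"tz":-0.08,"wx":0,"wy":0,"wz":0,"claw":0.2},{"tx":-0.15,"ty":0,"tz":-0.08,"wx":0,"wy":0,"wz":0,"claw":0.2}]' 50; python3 f.py
python3 -m handwheel '[{"tx":-0.05,"ty":0.05,"tz":-0.03,"wx":0,"wy":0,"wz":0,"claw":0.2},{"tx":-0.1,"ty":0.1,"tz":-0.05,"wx":0,"wy":0,"wz":0,"claw":0.2},{"tx":-0.1,"ty":0.1,"tz":-0.05,"wx":0,"wy":0,"wz":0,"claw":0.2},{"tx":-0.1,"ty":0.1,"tz":-0.05,"wx":0,"wy":0,"wz":0,"claw":0.2}]' 50; python3 f.py
```

```text
clock: 19.42
position: [0.558, -0.2231, 0.0741]
ee_rot: [-1.923, -2.474, 0.003]
force: [-11.7, 10.6, 4.4]
width: 0.436
t 19.42 u,v mm [-21.2   50.04] z 0.0741 F fence/stop/z [ 8.4 12.9  5. ] yaw 14.28 T [ 2.09  2.39 -0.32] tilt 0.49
clock: 19.85
position: [0.5581, -0.2231, 0.0741]
ee_rot: [-1.921, -2.472, 0.004]
force: [-14.8, 12.8, 6.0]
width: 0.431
t 19.85 u,v mm [-21.13  50.03] z 0.0741 F fence/stop/z [11.2 16.5  5.5] yaw 14.29 T [ 2.5   2.9  -0.49] tilt 0.64
```

```bash
python3 -m handwheel '[{"tx":0,"ty":0.05,"tz":0,"wx":0,"wy":0,"wz":0,"claw":0.2},{"tx":0,"ty":0.1,"tz":-0.03,"wx":0,"wy":0,"wz":0,"claw":0.2},{"tx":0,"ty":0.1,"tz":-0.03,"wx":0,"wy":0,"wz":0,"claw":0.2},{"tx":0,"ty":0.1,"tz":-0.03,"wx":0,"wy":0,"wz":0,"claw":0.2},{"tx":0,"ty":0.1,"tz":-0.03,"wx":0,"wy":0,"wz":0,"claw":0.2},{"tx":0,"ty":0.1,"tz":-0.03,"wx":0,"wy":0,"wz":0,"claw":0.2},{"tx":0,"ty":0.1,"tz":-0.03,"wx":0,"wy":0,"wz":0,"claw":0.2},{"tx":0,"ty":0.1,"tz":-0.03,"wx":0,"wy":0,"wz":0,"claw":0.2},{"tx":0,"ty":0.1,"tz":-0.03,"wx":0,"wy":0,"wz":0,"claw":0.2},{"tx":0,"ty":0.1,"tz":-0.03,"wx":0,"wy":0,"wz":0,"claw":0.2}]' 50; python3 f.py; python3 f.py; python3 bc.py 12
python3 - <<'E'
from h import *
p,W=cloud("scene"); k=(np.hypot(W[...,0]-.612,W[...,1]-.053)<.04)&(W[...,2]>.012)&(W[...,2]<.08); X=W[k]
print(np.percentile(X,[2,98],axis=0),np.histogram(X[:,2],np.arange(.04,.072,.004)))
E
```

```text
clock: 20.78
position: [0.5581, -0.2231, 0.0741]
ee_rot: [-1.921, -2.471, 0.006]
force: [-16.9, 12.7, 6.5]
width: 0.433
t 20.78 u,v mm [-21.05  50.04] z 0.0741 F fence/stop/z [13.5 16.8  6.4] yaw 14.28 T [ 2.35  3.43 -0.44] tilt 0.72
t 20.88 u,v mm [-21.02  50.03] z 0.0742 F fence/stop/z [13.5 16.6  6.4] yaw 14.28 T [ 2.35  3.44 -0.41] tilt 0.72
scene 1430 [[-32.0, -18.1, 14.3], [-0.8, 65.4, 44.5], [9.8, 139.8, 98.1]]
scene top 128 [[-39.5, 71.0, 95.6], [-16.1, 84.7, 99.4], [-0.4, 96.4, 101.4]]
top top 143 [[-37.1, 77.8, 96.4], [-17.7, 88.2, 101.7], [0.3, 97.8, 106.0]]
[[0.59109849 0.0255302  0.01395344]
 [0.64230544 0.08111715 0.06695163]] (array([ 56,  54, 320,  50,  18,  24,  26]), array([0.04 , 0.044, 0.048, 0.052, 0.056, 0.06 , 0.064, 0.068]))
```

View pics/scene12.png

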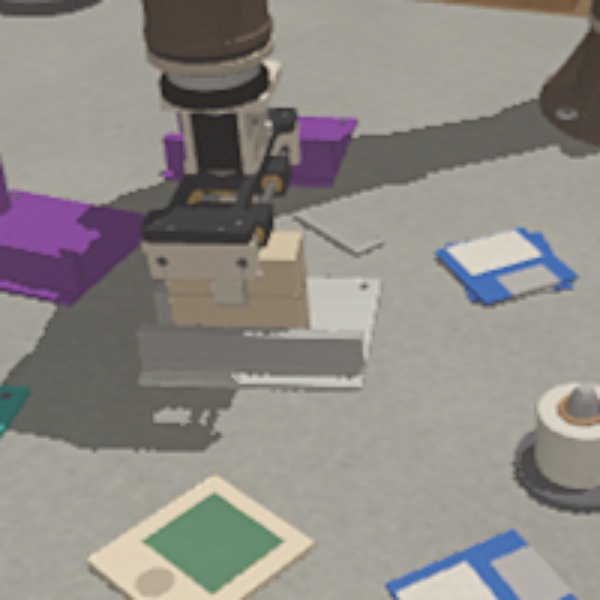

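The box sits in the corner, steady at about 13 N on the fence and 17 N on the stop. That exceeds anything friction could take up. The roll is seated and the bystanders look untouched.

```bash
python3 -c "
from h import *
print(arm.sign_off()); s=sensors.observe(); print(s['clock'],s['position'],s['force'])"
```

```text
the job is handed in; nothing more can be done
None
the job is handed in; nothing more can be done
```

I handed the job in at about 21 s of the 67 s allowed; the sign-off gives no verdict.

- **Roll:** It is down on the spindle and released. Both cameras showed its top at z≈0.05 m, with the pin tip showing through the hole. Its axis is within about 1–2 mm of the spindle's.
- **Box:** It stands on the plate, still gripped at 50 N and pressed into the corner. The last reading was about 13.5 N towards the fence and 16.6 N towards the end stop. Pushing harder no longer moved it, and friction at the stated 0.25 could account for only about 6 N of either push, so both contacts should be well over 2 N. It was never pushed hard enough to come near the 60 N limit.
- **Alignment:** The gripper's yaw was 14.3°, matching the jig's estimated yaw, and its tilt was 0.7° under load.
- **Bystanders:** I saw no movement of the diskettes, hex key, jacket or mug in the scene pictures. I did not measure their positions again at the end.
- **Disagreements:** The two cameras differed by about 2 mm. By arm pose, the box stood about 1 mm short of where I calculated both stops to be, which is within the calibration error. The arm hid most of the jig from the top camera at the end, so the seating rests mainly on force and the scene view.

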